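# Start the second course of tins in brick bond

### The job

The wooden display tray holds a first course of three red-sleeved tins laid end to end. Lay the two loose red-sleeved tins flat on top of it, lids up, as the second course in brick bond: lengthwise along the course and in line with it, each centred over one of the two joints so that it rests half on each of the two tins below. Leave the blue-sleeved tin where it is.

Things in the scene. Friction and masses are not known exactly. Their poses are not given: they have to be found in the camera images.
- tin_a_mid (a point): Red-sleeved flat rectangular food tin, 104 long x 58 wide x 30 mm high, about 0.2 kg, bare metal ends, ring-pull lid up, lying loose on the table. This point is its very centre, 15 mm above its underside; x along its length, y across, z up through the lid.
- tin_b_mid (a point): The other tin to lay, exactly like the first. Red-sleeved flat rectangular food tin, 104 long x 58 wide x 30 mm high, about 0.2 kg, bare metal ends, ring-pull lid up, lying loose on the table. This point is its very centre, 15 mm above its underside; x along its length, y across, z up through the lid.
- tin_blue_mid (a point): Not to be moved: same tin in a blue sleeve. Blue-sleeved flat rectangular food tin, 104 long x 58 wide x 30 mm high, about 0.2 kg, bare metal ends, ring-pull lid up, lying loose on the table. This point is its very centre, 15 mm above its underside; x along its length, y across, z up through the lid.
- tray: Fixed dark wooden tray, 362 x 82 mm, rim 18 mm high, with the first course: three red tins of the same size that do not move, centres at x = -114, 0, 114 mm and y = 0, so the joints (10 mm gaps) lie at x = -57 and 57 mm. Origin: centre of the underside, on the table; x along the course, y across, z up. The course's flat top is 40 mm above the origin; nothing rises higher.
Not all that is in view belongs to the job. Leave any white look-alike of the part that bears tin_b_mid alone.

How it is judged:
By the outcome, as a careful person would: the job done as asked, in the order asked, and still so for the second after the job is handed in, with the robot touching nothing.
It also fails if it takes over 58 s, if anything falls off the work surface, if the arm or the gripper's body presses on something with over 40 N, if the wrist force passes 120 N, or if a joint passes its speed limit or range.

### The arm

A 7-joint arm with a two-finger parallel gripper is mounted at the origin on the work surface. World frame = base frame: x ahead of the robot, y to its left, z up, the work surface at z = 0. Lengths are in m, angles in rad, forces in N, time in s.
With the tool pointing down it reaches from about 0.425 to 0.925 m from the base axis. Payload 6.8 kg.
Tool frame: the origin (TCP) lies midway between the tips of the shut fingers; the grasp point (between the pads) lies 19 mm behind it; z points along the fingers, y is the line along which they close (so a half turn about z gives the same grasp; the last joint's range is limited). The gripper opens to 85 mm and grips with 20 to 120 N. Pads are 22 mm wide; open, the fingers measure 114 mm over their backs; the gripper's body (76 mm by 85 mm) begins 54 mm behind the grasp point. The pads swing forward as they close: fully open they stand 13 mm farther back than shut.
Start: joints at [1.12, 0.477, 0.022, 1.555, -0.011, 1.109, -0.083], TCP at [0.227, -0.636, 0.231] pointing down, gripper open.
Joint ranges: [-2.96, 2.96], [-0.34, 2.1], [-1.41, 1.46], [0.24, 2.44], [-1.37, 4.51], [0.17, 1.92], [-2.96, 2.96]. Speed limits (rad/s): [2.39, 2.39, 3.14, 3.14, 3.14, 3.14, 3.14].

### API

Orientations are given as a rotation vector (axis times angle).
In Python, from bench import r gives the robot as it stands. The module is installed in compiled form; this text tells all that it offers.
- The arm moves only by the tool apply_moves, never from a script. Its argument "rows" is a list of rows, each a list of 6 numbers: the shift along the tool's x, y, z scaled (see below), then the turn, a rotation vector about the tool's x, y, z scaled (see below). A call has 1 to 5 rows; each row is the pose to reach, as a shift and turn from the pose commanded when the call began, along the tool's axes at that moment; what a row does not reach only later rows make up. The controller multiplies each number of a shift by 0.25 m and each number of a turn by 90 degrees. A row lasts 1/8 s, in which the tool goes at most 62.5 mm and 10.7 degrees, less where a joint would pass 70% of its speed; a pose out of reach is approached as far as the arm can. A call with a number of a shift or a turn outside -1 to 1 is refused whole. A call with a gripper value outside its range is refused whole. "claw" is the opening, from 0 (shut) to 1 (fully open), set as the call begins (left out, the last holds). The fingers move at their own pace and stop on an object; "newtons" is the grip in N (left out, the last holds). Time passes only in rows, so rows that repeat a pose let the fingers close. It gives the time, the measured TCP pose, the force, the opening and the grip force at its end, in the units of the state.
- r.get_obs(): the state, without advancing time (a new reading comes with each control period).
- r.grab_frame(name): name is "scene" or "top" or "wrist"; returns a dict with "pixels" (480x640x3 uint8, red, green, blue), "intrinsics" (3x3 intrinsics, pixels), "eye" and "attitude" of the camera in the world. Camera axes: x right, y up, looking along -z (the intrinsics and any distortion apply to the point x, -y, -z); pixel columns grow to the right and rows downward; lengths in m; the calibration is good to about 2 mm. A picture is of the moment at which its call begins. There is no depth.
- r.hand_in(): hands the job in; it is judged then, once.
Trained networks look in a picture, given as the dict that the camera call returned (one of the last four; its "shot" number tells which), for a name from the list of things; names that differ only in an ending like _2 or _b are one class to them, and where a whole thing is asked for, a point or a joint stands for the part that bears it (a point fixed in the world has none). Each returns a list of dicts, best first, with "conf" (0 to 1); they miss things now and then, are a little off and sometimes report something else, mostly with a low value. They report only what shows in the picture. A call takes as long as a camera call. They do not tell look-alikes from the thing itself.
- r.search_frame(picture, thing): "rect" ([left, top, width, height] in pixels, round what is visible of it).
- r.outline_of(picture, thing): "pixels" (480x640 bool, what is visible of it) and "rect" ([left, top, width, height] in pixels, round what is visible of it).
- r.landmark_of(picture, thing): "point" ([column, row] in pixels: a listed point, or the origin of a listed thing).
The state is a dict: "clock": time; "joints": joint angles; "qvel": joint speeds; "tau": joint torques, N m; "tcp_pos": TCP position; "orientation": TCP orientation; "contact_force": force on the tool from outside, world axes, zero at the start; "moment": the same for the moment, N m; "grip_width": finger opening in m; "gripper_force": force on a finger pad.
Only numpy, scipy, OpenCV 4.12 (cv2) and the standard library are available. Lean on these libraries where they do the work, as an engineer would, in place of code of your own. Each camera call takes 0.05 s, during which the arm holds its last target. There are 200 camera calls.

## Working session

There is one attempt and no reset: what is moved stays moved. The work goes in short steps, Python scripts to look and compute and a tool call to move; the robot and the scene stay as the last step left them, time stands still between calls to the robot, and variables do not carry over. Pictures are saved under pics/ and viewed, at most 10 in all, crops included, and the job is handed in when it is done.

Besides the shell and the picture viewer there is one more tool, called after "Request:" as name([rows], argument=value, ...), one row to a line, values as JSON. apply_moves: Moves the arm, as the interface text tells. Its arguments: {"type":"object","properties":{"rows":{"type":"array","items":{"type":"array","items":{"type":"number"}}},"claw":{"type":"number"},"newtons":{"type":"number"}},"required":["rows"]}

```bash
mkdir -p pics; cat > h.py <<'E'
import numpy as np, cv2
from scipy.spatial.transform import Rotation as R
from bench import r
def att(p):
    a=np.array(p["attitude"]); return a if a.shape==(3,3) else R.from_rotvec(a).as_matrix() if a.size==3 else R.from_quat(a).as_matrix()
def back(p,uv,z):
    K=np.array(p["intrinsics"]); d=np.array([(uv[0]-K[0,2])/K[0,0],-(uv[1]-K[1,2])/K[1,1],-1.])
    d=att(p)@d; e=np.array(p["eye"]); return e+d*(z-e[2])/d[2]
def save(p,n): cv2.imwrite(f"pics/{n}.png",p["pixels"][:,:,::-1])
E
python3 - <<'E'
from h import *
o=r.get_obs(); print({k:np.round(v,3) for k,v in o.items()})
ims=[]
for c in("top","scene"):
    p=r.grab_frame(c); save(p,c+"0"); print(c,[k for k in p],p["eye"],np.round(p["attitude"],3).tolist(),np.round(p["intrinsics"],1).tolist())
    for t in("tin_a_mid","tin_blue_mid","tray"):
        for f in r.landmark_of(p,t): print(t,np.round(f["point"],1),round(f["conf"],2),np.round(back(p,f["point"],0 if t=="tray" else .015),4))
E
```

```text
{'clock': np.float64(0.0), 'joints': array([ 1.12 ,  0.478,  0.022,  1.556, -0.011,  1.109, -0.083]), 'qvel': array([ 0.002, -0.001, -0.002,  0.002,  0.001, -0.001, -0.001]), 'tau': array([-0.0000e+00, -5.9645e+01,  1.6080e+00, -2.8119e+01,  1.3000e-02,
        9.0000e-03,  0.0000e+00]), 'tcp_pos': array([ 0.227, -0.635,  0.23 ]), 'orientation': array([-3.094e+00, -5.360e-01,  1.000e-03]), 'contact_force': array([ 0.118,  0.289, -0.328]), 'moment': array([ 0.044, -0.038, -0.01 ]), 'gripper_force': np.float64(0.0), 'grip_width': np.float64(0.085)}
top ['pixels', 'intrinsics', 'eye', 'attitude', 'shot'] [ 0.3207477  -0.11392705  1.10306416] [0.188, -0.168, -1.466] [[536.4, 0.0, 316.7], [0.0, 536.4, 246.1], [0.0, 0.0, 1.0]]
tin_a_mid [324.9 295.6] 0.75 [ 0.4725 -0.1137  0.015 ]
tin_blue_mid [417.4 285. ] 0.72 [ 0.5127 -0.3002  0.015 ]
tray [201.8 247.5] 0.73 [0.5508 0.1546 0.    ]
scene ['pixels', 'intrinsics', 'eye', 'attitude', 'shot'] [1.0270522  0.18365443 0.84889433] [0.332, 0.616, 2.024] [[556.8, 0.0, 314.7], [0.0, 556.8, 238.2], [0.0, 0.0, 1.0]]
tin_a_mid [331.3 200.3] 0.55 [ 0.4713 -0.1193  0.015 ]
tin_blue_mid [240.5 181.4] 0.85 [ 0.5177 -0.2937  0.015 ]
tray [454.9 299.8] 0.93 [0.5422 0.1605 0.    ]
```

View pics/top0.png

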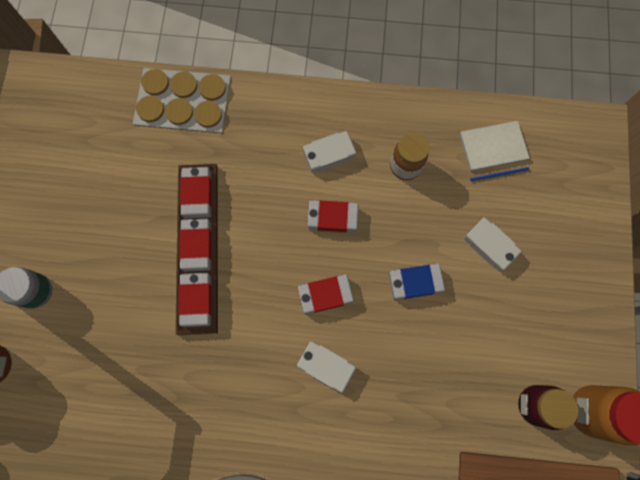

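View pics/scene0.png

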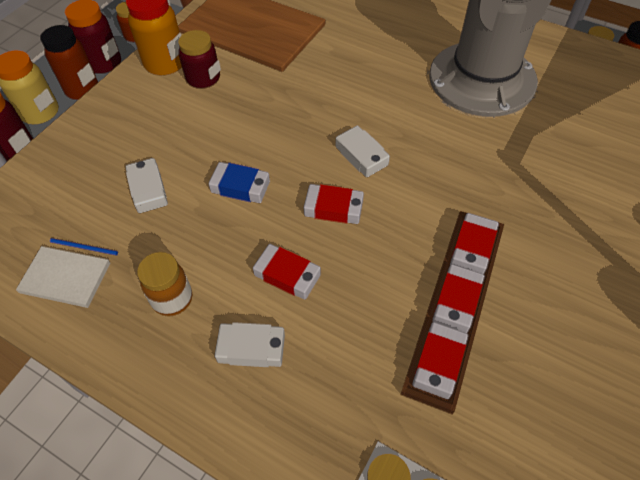

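The top view shows loose red tins at (332,215) and (325,294), the blue tin at (417,282), white look-alikes at (330,150), (494,243) and (327,367), and the tray course at x≈195. The two loose red ones are the ones to lay: red sleeves, and not in the tray. Next I'll fit box silhouettes to the network outlines.

```bash
cat >> h.py <<'E'
from scipy.optimize import minimize
def proj(p,X):
    c=(np.asarray(X)-p["eye"])@att(p); K=np.array(p["intrinsics"])
    return np.c_[K[0,0]*c[:,0]/-c[:,2]+K[0,2], K[1,1]*c[:,1]/c[:,2]+K[1,2]]
def box(q,l,w,z0,z1,cx=0):
    c,s=np.cos(q[2]),np.sin(q[2]); P=[(cx+a*l/2,b*w/2,z) for a in(-1,1) for b in(-1,1) for z in(z0,z1)]
    return np.array([(q[0]+c*x-s*y,q[1]+s*x+c*y,z) for x,y,z in P])
def sil(p,boxes):
    m=np.zeros((480,640),np.uint8)
    for B in boxes: cv2.fillConvexPoly(m,cv2.convexHull((proj(p,B)*16).round().astype(np.int32)),255,shift=4,lineType=cv2.LINE_AA)
    return m/255.
def fit(obs,q0,mk):
    def f(q):
        return np.mean([1-np.minimum(s,m).sum()/np.maximum(s,m).sum() for p,m in obs for s in [sil(p,mk(q))]])
    best=None
    for d in(-.25,0,.25):
        q=np.array(q0)+[0,0,d]; s=minimize(f,q,method="Nelder-Mead",options=dict(initial_simplex=q+np.array([[0,0,0],[.01,0,0],[0,.01,0],[0,0,.15]]),xatol=1e-4,fatol=1e-5))
        if best is None or s.fun<best.fun: best=s
    return best.x,best.fun
tin=lambda z:(lambda q:[box(q,.104,.058,z,z+.03)])
tray=lambda q:[box(q,.362,.082,0,.018)]+[box(q,.104,.058,.01,.04,c) for c in(-.114,0,.114)]
E
python3 - <<'E'
from h import *
ps=[r.grab_frame(c) for c in("top","scene")]
T=[[(f["pixels"],f["conf"]) for f in r.outline_of(p,"tin_a_mid")] for p in ps]
Y=[r.outline_of(p,"tray") for p in ps]
g={"A":(.472,-.116,1.4),"B":(.615,-.12,1.57)}
g={k:v for k,v in g.items()}
print([[ (np.round(np.argwhere(m).mean(0)[::-1]),round(c,2),int(m.sum())) for m,c in t] for t in T])
print([[(f["rect"],round(f["conf"],2)) for f in y] for y in Y])
for k,q in g.items():
    obs=[]
    for p,t in zip(ps,T):
        uv=proj(p,[[q[0],q[1],.02]])[0]
        c=[m for m,_ in t if np.hypot(*(np.argwhere(m).mean(0)[::-1]-uv))<20]
        if c: obs.append((p,c[0].astype(float)))
    for o in [obs]+[[x] for x in obs]: print(k,len(o),np.round(fit(o,q,tin(0)),4) if 0 else fit(o,q,tin(0)))
obs=[(p,y[0]["pixels"].astype(float)) for p,y in zip(ps,Y) if y]
for o in [obs]+[[x] for x in obs]: print("tray",fit(o,(.546,.157,0.),tray))
# red blobs check
for p in ps:
    h=cv2.cvtColor(p["pixels"],cv2.COLOR_RGB2HSV); m=(((h[...,0]<6)|(h[...,0]>174))&(h[...,1]>180)&(h[...,2]>90)).astype(np.uint8)
    n,_,st,ce=cv2.connectedComponentsWithStats(m)
    print([(np.round(ce[i],1).tolist(),int(st[i,4]),np.round(back(p,ce[i],.03),3)[:2].tolist()) for i in range(1,n) if 300<st[i,4]<3000])
E
```

```text
[[(array([325., 294.]), 0.82, 1484)], [(array([333., 204.]), 0.77, 1858)]]
[[([176.4, 164.3, 43.7, 171.0], 0.56)], [([401.7, 211.5, 103.6, 203.7], 0.85)]]
A 2 (array([ 0.47521678, -0.11293052,  1.95729149]), np.float64(0.10980966868194497))
A 1 (array([ 0.47533555, -0.11327805,  1.93676339]), np.float64(0.11168756135711377))
A 1 (array([ 0.47574123, -0.11308251,  1.97494341]), np.float64(0.10472463899805406))
B 0 (array([ 0.615, -0.12 ,  1.32 ]), np.float64(nan))
tray (array([0.550057  , 0.16347731, 0.14366646]), np.float64(0.04271123256517084))
tray (array([0.54876836, 0.16274525, 0.14289939]), np.float64(0.04114852651963585))
tray (array([0.54982892, 0.16392942, 0.14471607]), np.float64(0.039204694557819386))
[([194.1, 190.0], 731, [0.666, 0.182]), ([332.6, 214.5], 733, [0.641, -0.114]), ([193.8, 243.1], 785, [0.552, 0.165]), ([325.4, 293.6], 810, [0.474, -0.114]), ([193.5, 298.6], 852, [0.438, 0.148]), ([627.2, 414.8], 1154, [0.299, -0.711])]
[([147.0, 8.2], 683, [0.191, -0.79]), ([332.7, 203.2], 1099, [0.486, -0.108]), ([476.0, 238.9], 1001, [0.43, 0.148]), ([284.6, 269.7], 1256, [0.649, -0.111]), ([460.0, 293.6], 1209, [0.545, 0.164]), ([441.7, 355.8], 1475, [0.659, 0.181])]
  return _methods._mean(a, axis=axis, dtype=dtype,
  ret = ret.dtype.type(ret / rcount)
```

```bash
cat >> h.py <<'E'
def go(x,y,z,yaw):
    o=r.get_obs(); M=R.from_rotvec(o["orientation"]); p=o["tcp_pos"]
    c,s=np.cos(yaw),np.sin(yaw); T=R.from_matrix(np.array([[c,s,0],[s,-c,0],[0,0,-1.]]))
    print("t",round(float(o["clock"]),2),"at",np.round(p,4),"yaw",np.round(np.arctan2(*M.as_matrix()[[1,0],0]),3),"row",np.round(M.inv().apply(np.array([x,y,z])-p)/.25,3),np.round((M.inv()*T).as_rotvec()/(np.pi/2),3),"w",o["grip_width"],"g",o["gripper_force"])
E
python3 -c "
from h import *
go(.475,-.113,.22,1.957)"
```

```text
t 0.7 at [ 0.2269 -0.6358  0.2313] yaw 0.343 row [ 1.637 -1.636  0.045] [ 0.     0.    -1.028] w 0.08566444839086435 g 0.0
```

Request:
apply_moves([
  [0.16,-0.16,0,0,0,-0.1],
  [0.32,-0.32,0,0,0,-0.2],
  [0.48,-0.48,0,0,0,-0.31],
  [0.64,-0.64,0.02,0,0,-0.41],
  [0.82,-0.82,0.02,0,0,-0.51],
], claw=1, newtons=40)

```text
clock: 1.32
tcp_pos: [0.3509, -0.3734, 0.2263]
orientation: [2.638, 1.706, -0.0]
contact_force: [0.4, -0.2, -0.1]
grip_width: 0.0855
gripper_force: 0.0
```

```bash
python3 -c "
from h import *
go(.475,-.113,.22,1.957)"
```

```text
t 1.32 at [ 0.3509 -0.3734  0.2263] yaw 1.148 row [1.153 0.025 0.025] [ 0.     0.    -0.515] w 0.08545191825195406 g 0.0
```

Request:
apply_moves([
  [0.22,0,0,0,0,-0.1],
  [0.44,0.01,0.01,0,0,-0.21],
  [0.66,0.01,0.01,0,0,-0.31],
  [0.88,0.02,0.02,0,0,-0.42],
  [1,0.02,0.02,0,0,-0.52],
])

```text
clock: 1.95
tcp_pos: [0.4598, -0.1463, 0.2217]
orientation: [1.737, 2.617, 0.001]
contact_force: [-0.2, -0.1, -0.9]
grip_width: 0.0853
gripper_force: 0.0
```

```bash
python3 - <<'E'
from h import *
go(.475,-.113,.22,1.957)
p=r.grab_frame("wrist"); save(p,"w1"); print(p["eye"],p["attitude"],np.round(p["intrinsics"]).tolist())
F=r.outline_of(p,"tin_a_mid")
for f in F:
    m=f["pixels"]; print(f["conf"],f["rect"],m.sum()); print(fit([(p,m.astype(float))],(.475,-.113,1.95),tin(0)))
print([ (np.round(f["point"]),f["conf"],back(p,f["point"],.015)) for f in r.landmark_of(p,"tin_a_mid")])
E
```

```text
t 1.95 at [ 0.4598 -0.1463  0.2217] yaw 1.969 row [0.099 0.108 0.007] [0.001 0.    0.008] w 0.08532652310844538 g 0.0
[ 0.4314852  -0.08015188  0.36386682] [-0.2841682  -0.0593559   0.39471404] [[369.0, 0.0, 317.0], [0.0, 369.0, 239.0], [0.0, 0.0, 1.0]]
0.78 [312.5, 127.4, 73.6, 114.7] 7342
(array([ 0.47588486, -0.11441377,  1.91014861]), np.float64(0.045504582844433594))
[(array([346., 183.]), 0.9, array([ 0.47580551, -0.11367062,  0.015     ]))]
```

View pics/w1.png

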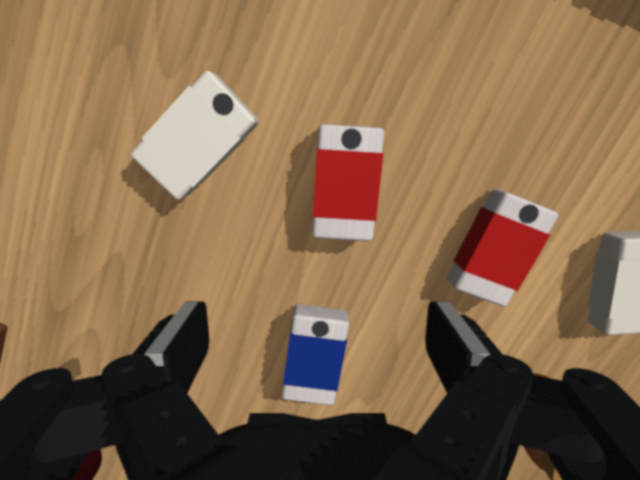

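The wrist view shows tin A at (348,182), tin B at (503,247), blue at (316,355) and a white look-alike at (195,135). All the fits for A agree: (0.476, -0.114), yaw 1.91.

```bash
python3 -c "
from h import *
go(.476,-.114,.005,1.912)"
```

```text
t 2.1 at [ 0.4593 -0.1479  0.2216] yaw 1.963 row [0.1   0.113 0.866] [0.    0.    0.033] w 0.08522214265916477 g 0.0
```

Request:
apply_moves([
  [0.1,0.113,0.2,0,0,0.033],
  [0.1,0.113,0.4,0,0,0.033],
  [0.1,0.113,0.55,0,0,0.033],
  [0.1,0.113,0.6,0,0,0.033],
  [0.1,0.113,0.6,0,0,0.033],
])

```text
clock: 2.72
tcp_pos: [0.4751, -0.1163, 0.0713]
orientation: [-1.818, -2.561, 0.001]
contact_force: [0.3, 0.9, -0.6]
grip_width: 0.0852
gripper_force: 0.0
```

```bash
python3 - <<'E'
from h import *
p=r.grab_frame("wrist"); save(p,"w2")
for f in r.outline_of(p,"tin_a_mid"):
    m=f["pixels"]; print(f["conf"],f["rect"],m.sum()); print(fit([(p,m.astype(float))],(.475,-.113,1.9),tin(0)))
go(.476,-.114,.005,1.912)
E
```

```text
0.76 [264.4, 164.8, 116.6, 188.0] 20424
(array([ 0.47577172, -0.11455498,  1.91327066]), np.float64(0.047756345252199406))
t 2.83 at [ 0.4763 -0.1161  0.0726] yaw 1.908 row [0.009 0.001 0.271] [ 0.001  0.001 -0.003] w 0.08561449787136394 g 0.0
```

View pics/w2.png

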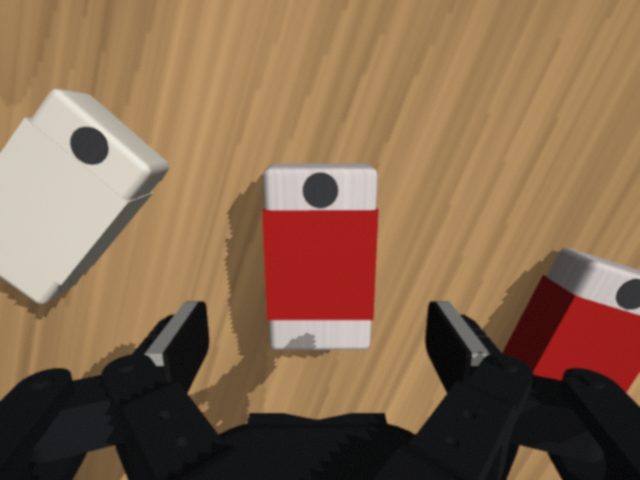

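The wrist view shows tin A centred between the fingers at (320,257) and square to them, with both neighbours clear. I'll go down and grip.

Request:
apply_moves([
  [0.009,0,0.12,0,0,0],
  [0.009,0,0.24,0,0,0],
  [0.009,0,0.265,0,0,0],
  [0.009,0,0.265,0,0,0],
])

```text
clock: 3.32
tcp_pos: [0.4753, -0.1135, 0.006]
orientation: [1.816, 2.562, 0.001]
contact_force: [0.4, -0.0, -0.4]
grip_width: 0.0856
gripper_force: 0.0
```

Request:
apply_moves([
  [0,0,0,0,0,0],
  [0,0,0,0,0,0],
  [0,0,0,0,0,0],
  [0,0,0,0,0,0],
  [0,0,0,0,0,0],
], claw=0, newtons=40)

```text
clock: 3.95
tcp_pos: [0.4755, -0.1135, 0.0064]
orientation: [1.815, 2.562, 0.001]
contact_force: [-0.7, -0.3, 7.1]
grip_width: 0.0569
gripper_force: 42.0
```

Request:
apply_moves([
  [0,0,-0.1,0,0,0],
  [0,0,-0.25,0,0,0],
  [0,0,-0.4,0,0,0],
  [0,0,-0.5,0,0,0],
  [0,0,-0.5,0,0,0],
])

```text
clock: 4.58
tcp_pos: [0.4758, -0.1137, 0.132]
orientation: [1.814, 2.56, 0.002]
contact_force: [-1.1, 0.5, -2.3]
grip_width: 0.0571
gripper_force: 45.0
```

```bash
python3 -c "
from h import *
go(.4930,.1553,.13,.144+np.pi)"
```

```text
t 4.58 at [ 0.4758 -0.1137  0.132 ] yaw 1.908 row [0.992 0.421 0.007] [ 0.001  0.003 -0.877] w 0.05708972955853786 g 44.99952256679535
```

Request:
apply_moves([
  [0.13,0.06,0,0,0,-0.1],
  [0.28,0.12,0,0,0,-0.2],
  [0.43,0.18,0,0,0,-0.3],
  [0.58,0.25,0,0,0,-0.4],
  [0.7,0.3,0,0,0,-0.5],
])

```text
clock: 5.2
tcp_pos: [0.4865, 0.0783, 0.129]
orientation: [-0.687, -3.064, -0.0]
contact_force: [0.3, 0.3, -2.4]
grip_width: 0.0572
gripper_force: 44.9
```

```bash
python3 -c "
from h import *
go(.4930,.1553,.1,.144+np.pi)"
```

```text
t 5.2 at [0.4865 0.0783 0.129 ] yaw 2.701 row [0.108 0.29  0.116] [ 0.    -0.001 -0.372] w 0.057163342402233835 g 44.91099178791046
```

Request:
apply_moves([
  [0.03,0.08,0,0,0,-0.1],
  [0.06,0.16,0,0,0,-0.2],
  [0.09,0.24,0.03,0,0,-0.3],
  [0.108,0.29,0.08,0,0,-0.372],
  [0.108,0.29,0.116,0,0,-0.372],
])

```text
clock: 5.82
tcp_pos: [0.4932, 0.1544, 0.0995]
orientation: [0.216, -3.132, -0.001]
contact_force: [0.9, 1.0, -1.8]
grip_width: 0.0569
gripper_force: 44.8
```

```bash
python3 - <<'E'
from h import *
p=r.grab_frame("wrist"); save(p,"w3")
for f in r.outline_of(p,"tray"): print(f["conf"],f["rect"])
# predicted course top corners
im=p["pixels"].copy()
q=(.55,.1635,.144)
for B in tray(q):
    h=cv2.convexHull((proj(p,B)).round().astype(np.int32)); cv2.polylines(im,[h],True,(0,255,0),1)
cv2.imwrite("pics/w3o.png",im[:,:,::-1])
go(.4930,.1553,.047,.144+np.pi)
E
```

```text
0.86 [242.6, 29.9, 147.6, 154.8]
t 5.92 at [0.493  0.1525 0.0993] yaw -3.007 row [-0.002  0.011  0.209] [-0.    -0.002 -0.006] w 0.0570443026850739 g 44.84629154205322
```

View pics/w3o.png

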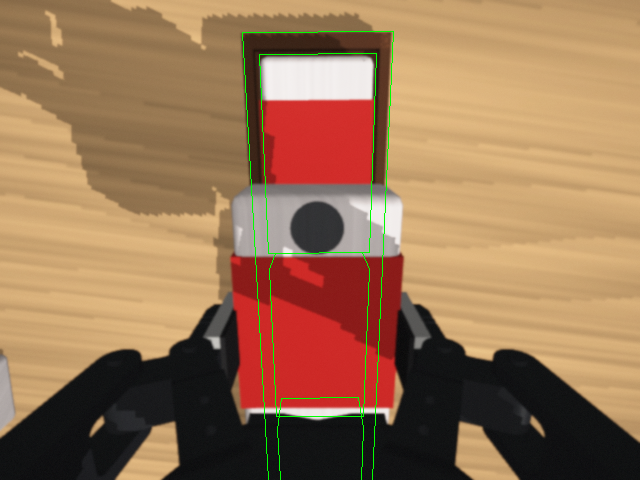

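The overlay of the fitted tray lands on the real tray and course (edges at x=243–392, top at y=32) to about 2 px. Tin A is held flat over the near joint, so I'll lower it.

Request:
apply_moves([
  [-0.001,0.006,0.05,0,0,-0.005],
  [-0.001,0.006,0.1,0,0,-0.005],
  [-0.001,0.006,0.15,0,0,-0.005],
  [-0.001,0.006,0.175,0,0,-0.005],
  [-0.001,0.006,0.175,0,0,-0.005],
])

```text
clock: 6.55
tcp_pos: [0.494, 0.1551, 0.0568]
orientation: [0.227, -3.132, 0.0]
contact_force: [0.4, -0.3, -1.7]
grip_width: 0.0569
gripper_force: 45.0
```

```bash
python3 - <<'E'
from h import *
ob=[]
for c in("top","scene","wrist"):
    p=r.grab_frame(c); F=r.outline_of(p,"tin_a_mid"); print(c,[(f["conf"],np.round(f["rect"])) for f in F])
    if c=="wrist":
        for f in F:
            if f["pixels"][350,320]: print(fit([(p,f["pixels"].astype(float))],(.494,.155,.144),tin(.049)))
go(.4930,.1553,.047,.144+np.pi)
E
```

```text
top []
scene [(0.64, array([448., 236.,  44.,  58.]))]
wrist [(0.83, array([232., 185., 173., 239.]))]
(array([0.49569499, 0.15508578, 0.14483604]), np.float64(0.13809563050866946))
t 6.85 at [0.4946 0.1553 0.0577] yaw -2.997 row [0.006 0.001 0.043] [0. 0. 0.] w 0.05703202964231999 g 44.967049956321716
```

Request:
apply_moves([
  [0.003,0,0.02,0,0,0],
  [0.003,0,0.035,0,0,0],
  [0.003,0,0.04,0,0,0],
  [0.003,0,0.04,0,0,0],
])

```text
clock: 7.35
tcp_pos: [0.4935, 0.1551, 0.0472]
orientation: [0.227, -3.133, 0.0]
contact_force: [-0.2, -0.5, -1.1]
grip_width: 0.057
gripper_force: 45.0
```

```bash
python3 -c "
from h import *
go(.4930,.1553,.046,.144+np.pi)"
```

```text
t 7.35 at [0.4935 0.1551 0.0472] yaw -2.997 row [0.002 0.001 0.005] [ 0.    -0.     0.001] w 0.057035800286069346 g 44.96637940406799
```

Request:
apply_moves([
  [0,0,0.003,0,0,0],
  [0,0,0.005,0,0,0],
  [0,0,0.005,0,0,0],
])

```text
clock: 7.72
tcp_pos: [0.4937, 0.1552, 0.0464]
orientation: [-0.227, 3.133, -0.0]
contact_force: [-1.4, -0.8, 3.9]
grip_width: 0.0572
gripper_force: 45.6
```

Request:
apply_moves([
  [0,0,0,0,0,0],
  [0,0,0,0,0,0],
  [0,0,0,0,0,0],
  [0,0,0,0,0,0],
  [0,0,0,0,0,0],
], claw=1)

```text
clock: 8.35
tcp_pos: [0.4936, 0.1551, 0.046]
orientation: [0.227, -3.133, 0.0]
contact_force: [0.2, 1.3, 0.4]
grip_width: 0.0855
gripper_force: 0.0
```

Request:
apply_moves([
  [0,0,-0.1,0,0,0],
  [0,0,-0.25,0,0,0],
  [0,0,-0.45,0,0,0],
  [0,0,-0.55,0,0,0],
  [0,0,-0.6,0,0,0],
])

```text
clock: 8.98
tcp_pos: [0.494, 0.1552, 0.1974]
orientation: [-0.227, 3.131, -0.0]
contact_force: [-0.4, -0.5, -0.2]
grip_width: 0.0852
gripper_force: 0.0
```

```bash
python3 - <<'E'
from h import *
p=r.grab_frame("wrist"); save(p,"w4")
for f in r.outline_of(p,"tin_a_mid"):
    print(f["conf"],f["rect"],fit([(p,f["pixels"].astype(float))],(.494,.155,.144),tin(.04)))
for f in r.outline_of(p,"tray"): print(f["conf"],f["rect"])
im=p["pixels"].copy()
for B in tray((.55,.1635,.144))+tin(.04)((.4936,.1553,.144)): cv2.polylines(im,[cv2.convexHull((proj(p,B)).round().astype(np.int32))],True,(0,255,0),1)
cv2.imwrite("pics/w4o.png",im[:,:,::-1])
go(.644,-.113,.2,1.64)
print(np.round(r.get_obs()["joints"],2))
E
```

```text
0.78 [277.6, 158.9, 81.6, 132.4] (array([0.49484377, 0.15466914, 0.14325418]), np.float64(0.053291518956787964))
0.95 [267.8, 60.2, 99.4, 356.3]
t 9.12 at [0.4935 0.1549 0.1957] yaw -2.997 row [-0.441 -1.147 -0.017] [-0.     0.     1.048] w 0.08516615116731908 g 0.0
[ 0.34  0.41 -0.94  1.92  0.39  1.01  0.94]
```

View pics/w4o.png

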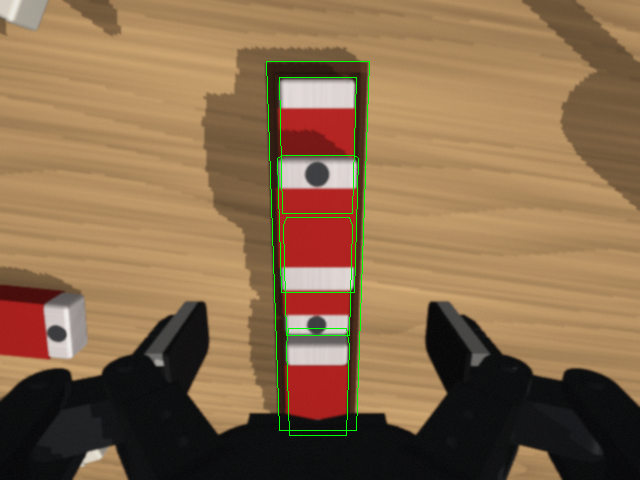

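Tin A lies flat over the near joint at (317,225), in line with the course and within about 1 mm of its drawn target. On to B, the red tin at left (40,322).

Request:
apply_moves([
  [-0.04,-0.11,0,0,0,0.1],
  [-0.08,-0.22,0,0,0,0.2],
  [-0.13,-0.34,0,0,0,0.31],
  [-0.18,-0.46,0,0,0,0.42],
  [-0.22,-0.57,0,0,0,0.52],
])

```text
clock: 9.75
tcp_pos: [0.5682, 0.0207, 0.1941]
orientation: [-1.043, -2.961, 0.002]
contact_force: [0.5, 0.6, 0.2]
grip_width: 0.0853
gripper_force: 0.0
```

```bash
python3 - <<'E'
from h import *
go(.644,-.113,.2,1.64)
E
```

```text
t 9.75 at [0.5682 0.0207 0.1941] yaw 2.464 row [-0.571 -0.226 -0.024] [-0.002 -0.001  0.525] w 0.08530180895397232 g 0.0
```

Request:
apply_moves([
  [-0.11,-0.05,0,0,0,0.1],
  [-0.22,-0.09,0,0,0,0.2],
  [-0.34,-0.14,0,0,0,0.31],
  [-0.46,-0.18,0,0,0,0.42],
  [-0.57,-0.22,-0.02,0,0,0.52],
])

```text
clock: 10.38
tcp_pos: [0.6451, -0.1108, 0.1984]
orientation: [-2.133, -2.303, 0.005]
contact_force: [-0.2, 0.3, 0.2]
grip_width: 0.0854
gripper_force: 0.0
```

```bash
python3 - <<'E'
from h import *
p=r.grab_frame("wrist"); save(p,"w5")
q=(.644,-.113,1.64)
for f in r.outline_of(p,"tin_b_mid"):
    print(f["conf"],f["rect"],fit([(p,f["pixels"].astype(float))],q,tin(0)))
print([(f["conf"],back(p,f["point"],.015)) for f in r.landmark_of(p,"tin_b_mid")])
go(.644,-.113,.07,1.64)
print(np.round(r.get_obs()["joints"],2))
E
```

```text
0.9 [426.5, 137.9, 102.5, 134.4] (array([ 0.644, -0.113,  1.39 ]), np.float64(1.0))
0.58 [278.2, 153.1, 72.9, 125.8] (array([ 0.64207291, -0.11382683,  1.60482165]), np.float64(0.049557161648551395))
0.58 [0.0, 156.7, 27.7, 101.1] (array([ 0.644, -0.113,  1.39 ]), np.float64(1.0))
[(0.95, array([ 0.64085401, -0.11268647,  0.015     ]))]
t 10.53 at [ 0.6454 -0.1114  0.199 ] yaw 1.651 row [-0.006 -0.005  0.516] [-0.002  0.     0.007] w 0.08533193938942904 g 0.0
[ 0.4   0.52 -0.46  1.61  0.25  1.08 -0.05]
```

View pics/w5.png

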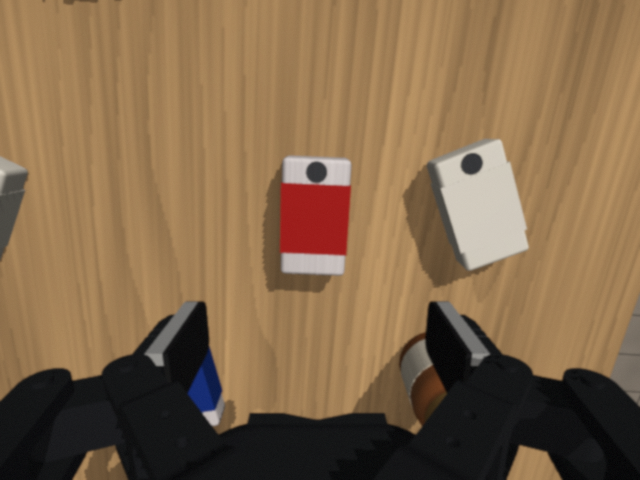

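The red tin B sits at (316,215), with the white look-alike at (480,205), the blue tin at (205,390) and the jar at (420,380). All of them clear the fingers' path. The fit gives (0.642, -0.114), yaw 1.605.

```bash
python3 - <<'E'
from h import *
go(.642,-.1135,.06,1.605)
E
```

```text
t 10.53 at [ 0.6454 -0.1114  0.199 ] yaw 1.651 row [-0.007 -0.013  0.556] [-0.002  0.     0.029] w 0.08533193938942904 g 0.0
```

Request:
apply_moves([
  [-0.007,-0.013,0.15,0,0,0.029],
  [-0.007,-0.013,0.35,0,0,0.029],
  [-0.007,-0.013,0.5,0,0,0.029],
  [-0.007,-0.013,0.556,0,0,0.029],
  [-0.007,-0.013,0.556,0,0,0.029],
])

```text
clock: 11.15
tcp_pos: [0.642, -0.1108, 0.0612]
orientation: [-2.177, -2.262, 0.001]
contact_force: [-0.1, 0.4, -0.0]
grip_width: 0.0853
gripper_force: 0.0
```

```bash
python3 - <<'E'
from h import *
p=r.grab_frame("wrist")
for f in r.outline_of(p,"tin_b_mid"):
    if f["pixels"][260,320]: print(f["conf"],f["rect"],fit([(p,f["pixels"].astype(float))],(.642,-.1138,1.605),tin(0)))
go(.642,-.1138,.006,1.605)
E
```

```text
0.88 [253.7, 173.8, 125.5, 194.5] (array([ 0.64201393, -0.11420855,  1.6030595 ]), np.float64(0.05012332143943299))
t 11.25 at [ 0.6437 -0.1113  0.0634] yaw 1.608 row [-0.01  -0.008  0.23 ] [0.001 0.    0.002] w 0.08516715916056473 g 0.0
```

Request:
apply_moves([
  [-0.012,-0.004,0.1,0,0,0],
  [-0.012,-0.004,0.2,0,0,0],
  [-0.012,-0.004,0.22,0,0,0],
  [-0.012,-0.004,0.22,0,0,0],
])

```text
clock: 11.75
tcp_pos: [0.6427, -0.1146, 0.0083]
orientation: [2.179, 2.261, 0.002]
contact_force: [0.4, -0.7, 0.1]
grip_width: 0.0857
gripper_force: 0.0
```

Request:
apply_moves([
  [0,0,0,0,0,0],
  [0,0,0,0,0,0],
  [0,0,0,0,0,0],
  [0,0,0,0,0,0],
  [0,0,0,0,0,0],
], claw=0)

```text
clock: 12.38
tcp_pos: [0.6428, -0.1148, 0.0085]
orientation: [2.18, 2.26, 0.002]
contact_force: [-0.2, 0.7, 7.0]
grip_width: 0.0572
gripper_force: 44.6
```

Request:
apply_moves([
  [0,0,-0.1,0,0,0],
  [0,0,-0.25,0,0,0],
  [0,0,-0.4,0,0,0],
  [0,0,-0.5,0,0,0],
  [0,0,-0.55,0,0,0],
])

```text
clock: 13.0
tcp_pos: [0.6422, -0.1148, 0.1459]
orientation: [2.18, 2.261, 0.001]
contact_force: [0.2, 0.1, -3.0]
grip_width: 0.0569
gripper_force: 44.1
```

```bash
python3 - <<'E'
from h import *
go(.6064,.1717,.14,.144+np.pi)
E
```

```text
t 13.0 at [ 0.6422 -0.1148  0.1459] yaw 1.607 row [ 1.15  -0.101  0.023] [ 1.000e-03  1.000e-03 -1.068e+00] w 0.05689328672973391 g 44.06984746456146
```

Request:
apply_moves([
  [0.11,-0.01,0,0,0,-0.1],
  [0.22,-0.02,0,0,0,-0.2],
  [0.34,-0.03,0,0,0,-0.31],
  [0.46,-0.04,0,0,0,-0.42],
  [0.57,-0.05,0,0,0,-0.52],
])

```text
clock: 13.62
tcp_pos: [0.6232, 0.0281, 0.1436]
orientation: [-1.094, -2.943, 0.001]
contact_force: [-0.2, 0.1, -2.4]
grip_width: 0.0566
gripper_force: 44.0
```

```bash
python3 - <<'E'
from h import *
go(.6064,.1717,.12,.144+np.pi)
E
```

```text
t 13.62 at [0.6232 0.0281 0.1436] yaw 2.43 row [0.426 0.391 0.094] [-0.    -0.001 -0.545] w 0.05663846258203239 g 43.98846209049225
```

Request:
apply_moves([
  [0.08,0.07,0,0,0,-0.1],
  [0.16,0.14,0,0,0,-0.21],
  [0.25,0.23,0,0,0,-0.32],
  [0.34,0.31,0.04,0,0,-0.43],
  [0.426,0.391,0.094,0,0,-0.545],
])

```text
clock: 14.25
tcp_pos: [0.6077, 0.1715, 0.1201]
orientation: [0.226, -3.133, 0.001]
contact_force: [-0.1, -0.9, -2.3]
grip_width: 0.0571
gripper_force: 44.0
```

Request:
apply_moves([
  [0,0,0,0,0,0],
  [0,0,0,0,0,0],
])

```text
clock: 14.5
tcp_pos: [0.608, 0.1698, 0.1203]
orientation: [0.214, -3.133, 0.002]
contact_force: [-0.4, -0.9, -2.9]
grip_width: 0.0572
gripper_force: 44.0
```

```bash
python3 - <<'E'
from h import *
go(.6064,.1717,.06,.144+np.pi)
E
```

```text
t 14.5 at [0.608  0.1698 0.1203] yaw -3.005 row [0.005 0.008 0.241] [-0.001 -0.001 -0.005] w 0.057210101711424155 g 44.04560387134552
```

Request:
apply_moves([
  [0.004,0.005,0.06,0,0,-0.004],
  [0.004,0.005,0.12,0,0,-0.004],
  [0.004,0.005,0.18,0,0,-0.004],
  [0.004,0.005,0.24,0,0,-0.004],
  [0.004,0.005,0.24,0,0,-0.004],
])

```text
clock: 15.12
tcp_pos: [0.606, 0.1714, 0.0593]
orientation: [0.227, -3.131, 0.001]
contact_force: [0.2, -0.8, -1.9]
grip_width: 0.0575
gripper_force: 44.0
```

```bash
python3 - <<'E'
from h import *
go(.6064,.1717,.0495,.144+np.pi)
p=r.grab_frame("wrist"); go(.6064,.1717,.0495,.144+np.pi)
for f in r.outline_of(p,"tin_b_mid"):
    if f["pixels"][300,320]: print(f["conf"],f["rect"],fit([(p,f["pixels"].astype(float))],(.6064,.1717,.144),tin(.051)))
E
```

```text
t 15.12 at [0.606  0.1714 0.0593] yaw -2.997 row [-0.002  0.001  0.039] [-0.    -0.002  0.001] w 0.05753240175527015 g 43.96930932998657
t 15.18 at [0.6066 0.1719 0.0603] yaw -2.997 row [ 0.001 -0.001  0.043] [-0.    -0.001  0.001] w 0.05718814584865076 g 43.96895349025726
0.73 [232.2, 179.9, 170.6, 239.7] (array([0.6050012 , 0.17080042, 0.14396937]), np.float64(0.13339576244466567))
```

Aligned. I'll lower the last 11 mm in steps, release, and retreat.

Request:
apply_moves([
  [0,0,0.02,0,0,0],
  [0,0,0.035,0,0,0],
  [0,0,0.042,0,0,0],
  [0,0,0.042,0,0,0],
])

```text
clock: 15.72
tcp_pos: [0.607, 0.1719, 0.0505]
orientation: [0.227, -3.133, 0.0]
contact_force: [-0.2, -0.5, -1.7]
grip_width: 0.0573
gripper_force: 44.0
```

Request:
apply_moves([
  [0,0,0.003,0,0,0],
  [0,0,0.005,0,0,0],
  [0,0,0.005,0,0,0],
])

```text
clock: 16.1
tcp_pos: [0.607, 0.1719, 0.0493]
orientation: [-0.227, 3.133, 0.0]
contact_force: [0.9, -0.5, -2.0]
grip_width: 0.0569
gripper_force: 44.0
```

Request:
apply_moves([
  [0,0,0.003,0,0,0],
  [0,0,0.005,0,0,0],
  [0,0,0.005,0,0,0],
])

```text
clock: 16.48
tcp_pos: [0.6071, 0.172, 0.0485]
orientation: [-0.227, 3.133, -0.0]
contact_force: [-2.1, -1.2, 4.0]
grip_width: 0.0571
gripper_force: 44.8
```

Request:
apply_moves([
  [0,0,0,0,0,0],
  [0,0,0,0,0,0],
  [0,0,0,0,0,0],
  [0,0,0,0,0,0],
  [0,0,0,0,0,0],
], claw=1)

```text
clock: 17.1
tcp_pos: [0.607, 0.172, 0.048]
orientation: [0.227, -3.133, -0.0]
contact_force: [-1.1, 0.7, -0.5]
grip_width: 0.0857
gripper_force: 0.0
```

Request:
apply_moves([
  [0,0,-0.1,0,0,0],
  [0,0,-0.25,0,0,0],
  [0,0,-0.45,0,0,0],
  [-0.1,0,-0.6,0,0,0],
  [-0.2,0,-0.65,0,0,0],
])

```text
clock: 17.73
tcp_pos: [0.6583, 0.1803, 0.2163]
orientation: [-0.227, 3.127, 0.003]
contact_force: [-0.8, 0.4, -1.0]
grip_width: 0.0853
gripper_force: 0.0
```

```bash
python3 - <<'E'
from h import *
r.grab_frame("top")
p=r.grab_frame("wrist")
for f in r.outline_of(p,"tin_b_mid"):
  for q in((.6064,.1717,.144),(.4936,.1553,.144)):
    print(f["conf"],f["rect"],fit([(p,f["pixels"].astype(float))],q,tin(.04)))
im=p["pixels"].copy()
for B in tray((.55,.1635,.144))+tin(.04)((.4936,.1553,.144))+tin(.04)((.6064,.1717,.144)): cv2.polylines(im,[cv2.convexHull((proj(p,B)).round().astype(np.int32))],True,(0,255,0),1)
cv2.imwrite("pics/w6o.png",im[:,:,::-1])
E
```

```text
0.63 [0.0, 248.4, 101.2, 84.5] (array([ 0.6064,  0.1717, -0.106 ]), np.float64(1.0))
0.63 [0.0, 248.4, 101.2, 84.5] (array([ 0.4936,  0.1553, -0.106 ]), np.float64(1.0))
0.59 [271.7, 76.1, 82.6, 140.2] (array([0.60619054, 0.1711603 , 0.14374187]), np.float64(0.04087593656345856))
0.59 [271.7, 76.1, 82.6, 140.2] (array([0.60609018, 0.17113742, 0.14204095]), np.float64(0.040761966061447774))
```

View pics/w6o.png

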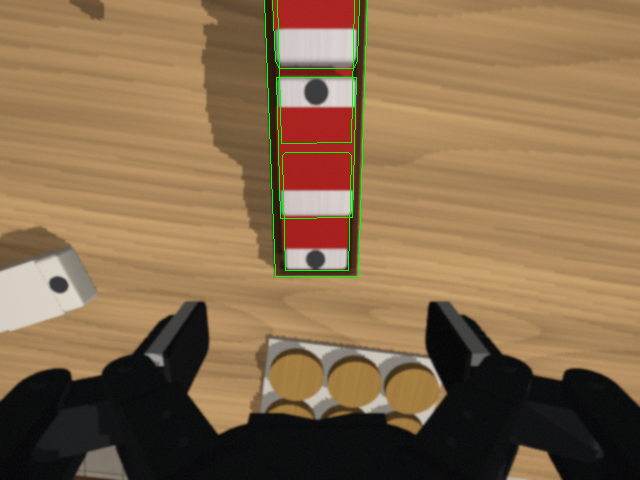

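Tin B at (316,147) and tin A above it both match the drawn targets to about 1 mm. They lie flat, lids up, with the gap over the middle tin, so I'm handing in.

```bash
python3 -c "
from h import *
print(r.hand_in())"
```

```text
the job is handed in; nothing more can be done
None
```

Both loose red tins are laid lids up on the first course, each centred over its joint to about 1 mm by the wrist camera; the blue tin was not touched, and the job was handed in at about 18 s.

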